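Clock a trolley wheel on its measuring stand

TASK

Turn the trolley wheel on its inclined measuring stand by gently pushing its spokes round, one after another, until the red-capped valve stem is at the very top of the wheel, in line with the yellow pointer, and leave it at rest there. Push on the spokes, not on the tyre or the valve stem, and leave the loose things on the plate and bench where they are.

Things in the scene. Friction and masses are not known exactly. Their poses are not given: they have to be found in the camera images.
- stand: Fixed aluminium plate (360 x 320 x 30 mm) carrying the wheel on an inclined axle. Origin: centre of the underside, on the bench; z up; x is the level direction in which the wheel climbs. 'Up the wheel' = x*cos30 + z*sin30 (degrees) of this frame; the axle points out of the wheel's open face along n = -x*sin30 + z*cos30. Behind the spokes 40 mm is free, save the axle post (radius 20 mm).
- bridge (a point): Hub point of the blue three-legged bridge, 27 mm from the hub centre along n. Fixed, does not turn. Flat legs 12 mm wide, 23 to 31 mm out from the spokes' mid-plane along n, run from the hub to radius 150 mm at 60, 180 and 300 degrees from up (2, 6, 10 o'clock), leaving three open sectors in which to reach the spokes. The bearing cap at its middle has radius 17 mm and ends 33 mm out.
- pointer (a point): Tip of the yellow pointer, fixed to the stand just outside the tyre at twelve o'clock, 134 mm from the hub centre; it reaches 13 mm out from the spokes' mid-plane.
- wheel (a joint): Turn of the wheel about its axle, rad: 0 (or any whole number of turns, 2 pi each) when the valve stem is at the top; grows anticlockwise as seen from the open upper face. No end stops. It turns stiffly, balanced: about 2 N at mid-spoke moves it, and it stops where it is left.
- wheel_hub (a point): Trolley wheel, 260 mm over the tyre, five white spokes. Origin: hub centre in the spokes' mid-plane; x points at the valve stem, z along the axle out of the open face. Spokes at 36, 108, 180, 252, 324 degrees from x, 12 mm wide, 5 mm either side of the mid-plane, from the hub (radius 24 mm) to the rim (inner radius 95 mm). Turns with the joint.
- tyre: Black tyre, radius 102 to 130 mm, 16 mm either side of the spokes' mid-plane; turns with the wheel. The white rim (95 to 103 mm, 15 mm either side) lies inside it.
- valve: Brass valve stem with red cap, radius 5.5 mm, from the rim inwards to 71 mm from the hub centre, in the spokes' mid-plane midway between two spokes. The frame is that of wheel_hub.
- valve_cap (a point): Centre of the red valve cap, 77 mm from the hub centre.
- top_place (a point): Point fixed to the stand where the centre of the valve cap lies when the stem is exactly at the top, in line with the yellow pointer.
- clamp_block: Loose white block 34 x 28 x 26 mm with a dark bolt, 38 mm high in all, on the plate's low edge. Origin under its centre.
- ring_gauge: Loose steel ring, 44 mm across, 16 mm high, on the plate's low edge. Origin under its centre.
- stop_screw: Loose black knob screw, 28 mm across, 32 mm high, on a corner of the plate at the high edge. Origin under its centre.
- probe_gun: Loose grey hand probe lying on the bench, 270 mm long, 45 mm high. Origin under its body.
- dial_gauge: Loose dial gauge lying on the bench, 58 mm across, 21 mm high. Origin under its centre.
- spray_bottle: Loose white bottle, 60 mm across, 150 mm high. Origin under its centre.
- reference_weight: Loose brass cylinder, 48 mm across, 50 mm high. Origin under its centre.

How it is judged:
By the outcome, as a careful person would: the job done as asked, in the order asked, and still so for the second after the job is handed in, with the robot touching nothing.
It also fails if it takes over 72 s, if anything falls off the work surface, if the arm or the gripper's body presses on something with over 40 N, if the wrist force passes 120 N, or if a joint passes its speed limit or range.

ROBOT

A 6-joint arm with a two-finger parallel gripper is mounted at the origin on the work surface. World frame = base frame: x ahead of the robot, y to its left, z up, the work surface at z = 0. Lengths are in m, angles in rad, forces in N, time in s.
With the tool pointing down it reaches from about 0.35 to 0.775 m from the base axis. Payload 7.3 kg.
Tool frame: the origin (TCP) lies on the centre line of the jaws, within the pads' length; the fingertips stand 17 mm ahead of it and the grasp point (between the pads) lies 2 mm behind it (robot.tip_extent is the distance from the TCP to the fingertips, in m); z points along the fingers, y is the line along which they close (so a half turn about z gives the same grasp; the last joint's range is limited). The gripper opens to 92 mm and grips with 3 to 60 N. Pads are 19 mm wide; open, the fingers measure 130 mm over their backs; the gripper's body (75 mm by 190 mm) begins 47 mm behind the grasp point.
Start: joints at [1.029, 0.342, 1.524, -0, 1.275, -0.146], TCP at [0.202, 0.484, 0.244] pointing down, gripper open.
Joint ranges: [-2.53, 2.53], [-0.77, 2.02], [0.04, 2.7], [-1, 4.14], [0.28, 2.66], [-3.11, 3.11]. Speed limits (rad/s): [2.57, 2.57, 3.14, 3.14, 3.14, 3.14].

INTERFACE

Orientations are given as [roll, pitch, yaw] about the fixed x, y, z axes, in that order (R = Rz(yaw) Ry(pitch) Rx(roll)).
In Python, from cell import robot gives the robot as it stands.
- The arm moves only by the tool step_arm, never from a script. Its argument "motion" is a list of rows, each a list of 2 entries, a list of its own where there are three numbers: the shift along the tool's x, y, z in units of 60 mm (1.0 is 60 mm), then the turn about the tool's z in rad. In form: [[[x, y, z], spin], ...]. A call has 1 to 10 rows; each row is the pose to reach, as a shift and turn from the pose commanded when the call began, along the tool's axes at that moment; what a row does not reach only later rows make up. A row lasts 1/8 s, in which the tool goes at most 62.5 mm and 10.7 degrees, less where a joint would pass 70% of its speed; a pose out of reach is approached as far as the arm can. A call with a gripper value outside its range is refused whole. "hand" is the closure in counts, from 0 (fully open) to 255 (shut), set as the call begins (left out, the last holds). The fingers move at their own pace and stop on an object; "squeeze" is the grip in N (left out, the last holds). Time passes only in rows, so rows that repeat a pose let the fingers close. It gives the time, the measured TCP pose, the force, the opening and the grip force at its end, in the units of the state.
- robot.observe(): the state, without advancing time (a new reading comes with each control period).
- robot.read_camera(name): name is "side" or "top" or "wrist"; returns a dict with "pixels" (400x640x3 uint8, red, green, blue), "intrinsics" (3x3 intrinsics, pixels), "k1" (the pictures are not rectified: a ray, as slopes to the right and down, at radius r is drawn at 1 + k1 r^2 times it, then the intrinsics apply), "xyz" and "rotation" of the camera in the world; the wrist camera has in their place "T_tool_cam" (4x4, takes a point from camera to tool coordinates, whose origin is the TCP and whose axes are the flange's). Camera axes: x right, y up, looking along -z (the intrinsics and any distortion apply to the point x, -y, -z); pixel columns grow to the right and rows downward; lengths in m; the calibration is good to about 2 mm. A picture is of the moment at which its call begins: read the wrist's pose just before it. There is no depth.
- robot.hand_in(): hands the job in; it is judged then, once.
The state is a dict: "time": time; "qpos": joint angles; "qvel": joint speeds; "joint_efforts": joint torques, N m; "tool_pos": TCP position; "tool_rot": TCP orientation; "contact_force": force on the tool from outside, world axes, zero at the start; "torque": the same for the moment, N m; "opening": finger opening in m; "grip_force": force on a finger pad.
Only numpy, scipy, OpenCV 4.12 (cv2) and the standard library are available. Lean on these libraries where they do the work, as an engineer would, in place of code of your own. Each camera call takes 0.05 s, during which the arm holds its last target. There are 200 camera calls.

## Working session

There is one attempt and no reset: what is moved stays moved. The work goes in short steps, Python scripts to look and compute and a tool call to move; the robot and the scene stay as the last step left them, time stands still between calls to the robot, and variables do not carry over. Pictures are saved under pics/ and viewed, at most 10 in all, crops included, and the job is handed in when it is done.

Besides the shell and the picture viewer there is one more tool, called after "Call:" as name(argument=value, ...) on one line, values as JSON. step_arm: Moves the arm, as the interface text tells. Its arguments: {"type":"object","properties":{"motion":{"type":"array"},"hand":{"type":"number"},"squeeze":{"type":"number"}},"required":["motion"]}

```bash
ls; mkdir -p pics
python3 - <<'E'
from cell import robot
import cv2,numpy as np
print(robot.observe())
for n in("side","top"):
    c=robot.read_camera(n); cv2.imwrite(f"pics/{n}0.png",c["pixels"][:,:,::-1]); np.savez(f"{n}0.npz",**c)
    print(n,c["intrinsics"],c["k1"],c["xyz"],c["rotation"])
c=robot.read_camera("wrist");print(c["T_tool_cam"],c["intrinsics"],c["k1"])
E
```

```text
pics
{'time': 0.0, 'qpos': array([ 1.02900821e+00,  3.42705714e-01,  1.52502321e+00,  4.78946381e-06,
        1.27538689e+00, -1.45950213e-01]), 'qvel': array([ 9.59011195e-04, -2.52305869e-04, -7.83618621e-04,  2.28354955e-03,
        8.92811467e-05, -1.68024861e-04]), 'joint_efforts': array([ 2.33612918e-03, -4.31233513e+01, -2.44222963e+01,  7.19628436e-02,
        5.58283541e-02, -1.15244920e-04]), 'tool_pos': array([0.20218573, 0.484093  , 0.24305161]), 'tool_rot': array([-3.14008636e+00, -2.26047789e-04,  2.74575318e+00]), 'contact_force': array([-0.50639811, -0.31282206,  0.25134368]), 'torque': array([ 0.0431788 , -0.01547797, -0.00054315]), 'grip_force': 0.0, 'opening': 0.09181349208994817}
side [[451.46285237   0.         326.1351404 ]
 [  0.         451.46285237 195.15433081]
 [  0.           0.           1.        ]] -0.016328845750348615 [ 0.10719871 -1.04409021  1.0698042 ] [ 0.91437753 -0.00524768 -0.40627301]
top [[502.10604844   0.         319.9655349 ]
 [  0.         502.10604844 204.46479308]
 [  0.           0.           1.        ]] -0.14147447407934438 [0.29040669 0.03108042 1.76178429] [ 1.81627475e-01 -8.06941475e-04 -1.58771257e+00]
[[ 4.34175653e-04  9.65284258e-01  2.61201286e-01  7.09913450e-02]
 [ 9.99999783e-01 -2.89940567e-04 -5.90734047e-04  2.95142609e-04]
 [-4.94493428e-04  2.61201486e-01 -9.65284175e-01 -1.40548961e-01]
 [ 0.00000000e+00  0.00000000e+00  0.00000000e+00  1.00000000e+00]] [[284.80975917   0.         315.7040844 ]
 [  0.         284.80975917 199.91359324]
 [  0.           0.           1.        ]] -0.02421462503719972
```

View pics/side0.png

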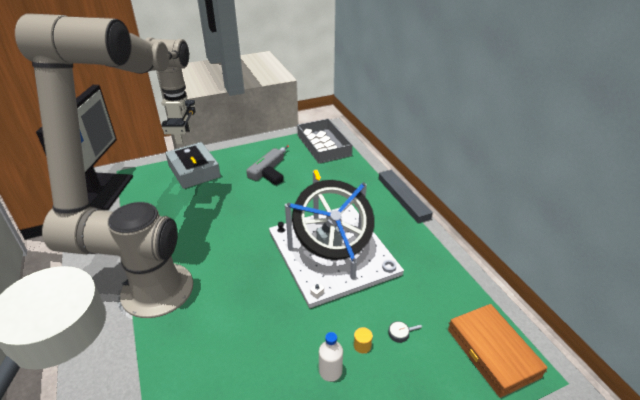

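View pics/top0.png

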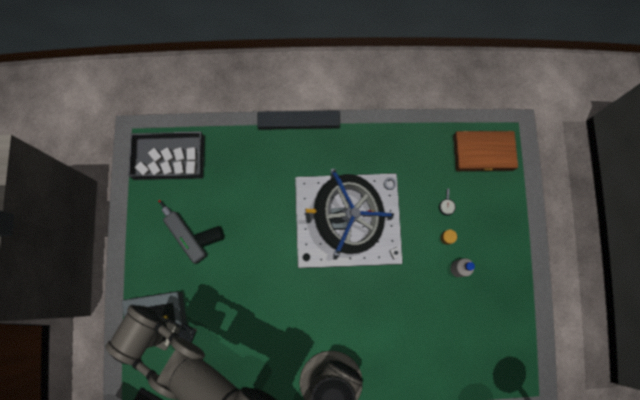

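Side view: the wheel is near (335,218), with the pointer at about (317,177). In the top view the wheel is at (352,212) with the pointer on its left at (310,211), so the wheel climbs towards +y. Next I crop in closer on both.

Run:
```python
import cv2,numpy as np
a=cv2.imread("pics/side0.png")[160:310,260:420]; b=cv2.imread("pics/top0.png")[165:275,285:410]
a=cv2.resize(a,None,fx=3.7,fy=3.7,interpolation=2)[:555]; b=cv2.resize(b,None,fx=5,fy=5,interpolation=2)
cv2.imwrite("pics/s1.png",a);cv2.imwrite("pics/t1.png",b)
```

```text
(no output)
```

View pics/s1.png

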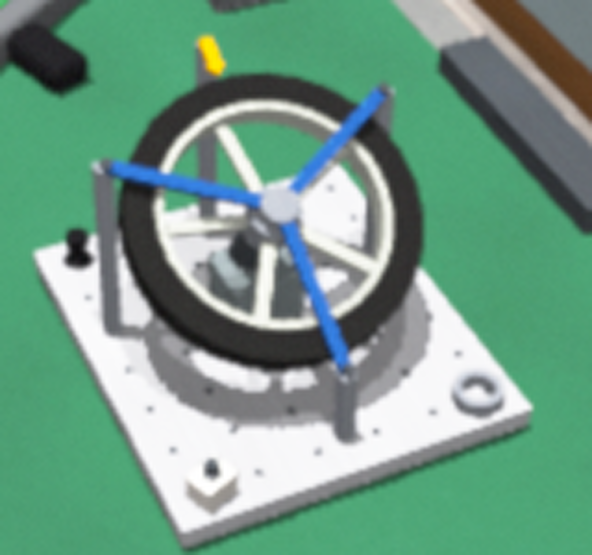

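View pics/t1.png

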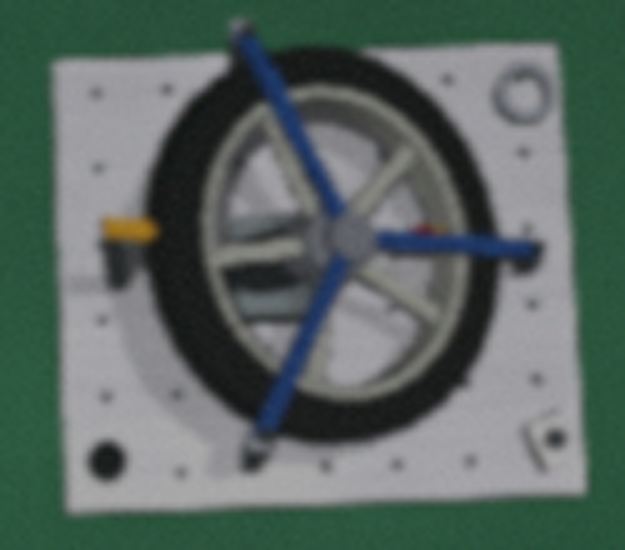

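The plate corners in the top crop are about (52,60), (557,42), (587,493) and (68,513). The hub cap is at (352,238), the pointer tip at (157,230) and the red cap at (427,230), so the valve is close to 6 o'clock. In the side crop the cap is at (281,207) and the pointer tip at (218,72).

```bash
cat > h.py <<'E'
import numpy as np,cv2
from scipy.spatial.transform import Rotation as R
def ray(c,uv,T=None):
    K=c["intrinsics"];k=float(c["k1"])
    d=np.array([(uv[0]-K[0,2])/K[0,0],(uv[1]-K[1,2])/K[1,1]]);u=d.copy()
    for _ in range(20): u=d/(1+k*(u@u))
    v=np.array([u[0],-u[1],-1.])
    if T is None: Rm,o=R.from_euler("xyz",c["rotation"]).as_matrix(),np.array(c["xyz"])
    else: Rm,o=T[:3,:3],T[:3,3]
    v=Rm@v; return o,v/np.linalg.norm(v)
def plane(o,v,p,n): return o+v*((p-o)@n)/(v@n)
def tri(r1,r2):
    A=sum(np.eye(3)-np.outer(v,v) for o,v in(r1,r2));b=sum((np.eye(3)-np.outer(v,v))@o for o,v in(r1,r2))
    return np.linalg.solve(A,b)
def proj(c,P,T=None):
    if T is None: Rm,o=R.from_euler("xyz",c["rotation"]).as_matrix(),np.array(c["xyz"])
    else: Rm,o=T[:3,:3],T[:3,3]
    p=Rm.T@(P-o);u=np.array([p[0],-p[1]])/-p[2];u=u*(1+float(c["k1"])*(u@u));K=c["intrinsics"]
    return u*K[0,0]+K[:2,2]
E
python3 - <<'E'
from h import *
t=np.load("top0.npz");s=np.load("side0.npz")
tp=lambda x,y:ray(t,(x/5+285,y/5+165)); sp=lambda x,y:ray(s,(x/3.7+260,y/3.7+160))
z=np.array([0,0,1.])
C=[plane(*tp(*p),np.array([0,0,.03]),z) for p in((52,60),(557,42),(587,493),(68,513))]
print(np.round(C,4)); c=np.mean(C,0); xd=(C[0]+C[3]-C[1]-C[2])[:2]
print("ctr",c,"yaw",np.degrees(np.arctan2(xd[1],xd[0])))
cap=tri(tp(352,238),sp(281,207));pt=tri(tp(157,230),sp(222,73));print("cap",cap,"ptr",pt)
x=np.r_[xd/np.linalg.norm(xd),0];n=-x*.5+z*3**.5/2;up=x*3**.5/2+z*.5;l=np.cross(n,up)
hub=cap-.033*n;print("hub",hub,"ptr rel",[(pt-hub)@q for q in(up,l,n)])
for nm,p in dict(red=(427,229),a=(225,255),b=(268,128),c=(408,156),d=(433,314),e=(322,375)).items():
    q=plane(*tp(*p),hub,n)-hub;print(nm,np.hypot(q@up,q@l),np.degrees(np.arctan2(q@l,q@up)))
E
```

```text
[[ 0.7088  0.1097  0.03  ]
 [ 0.7163 -0.2498  0.03  ]
 [ 0.396  -0.2568  0.03  ]
 [ 0.3891  0.1014  0.03  ]]
ctr [ 0.55256077 -0.07385108  0.03      ] yaw 91.15151595350437
cap [ 0.55445636 -0.08855655  0.17695539] ptr [0.55312876 0.03590279 0.23111979]
hub [ 0.55412477 -0.07205988  0.14837655] ptr rel [np.float64(0.13486848922815348), np.float64(-0.0011738459430968105), np.float64(0.017677305847326432)]
red 0.08452589082512216 -170.24313872421476
a 0.07694992757491553 8.170591982807677
b 0.08415309973827617 -62.0210957690511
c 0.0951238986916283 -138.22961187269448
d 0.09475962187530342 152.95012612439464
e 0.08623690012881764 85.62361094403998
```

```bash
cat >> h.py <<'E'
HUB=np.array([.5541,-.0721,.1484]);YAW=np.radians(91.15)
X=np.array([np.cos(YAW),np.sin(YAW),0]);Z=np.array([0,0,1.]);N=-X*.5+Z*3**.5/2;UP=X*3**.5/2+Z*.5;L=np.cross(N,UP)
def pose(robot):
    s=robot.observe();return s["tool_pos"],R.from_euler("xyz",s["tool_rot"]).as_matrix(),s
def shift(robot,u,l,d):
    """tool-axis shift (60mm units) so that the uphill finger's axis crosses the spoke plane at (u,l) mm, tip d mm below the crossing"""
    p,Rm,s=pose(robot)
    y=Rm[:,1]; spin=np.arctan2(np.cross(y,X)@Rm[:,2],y@X)
    t=HUB+UP*u/1e3+L*l/1e3-Z*d/1e3+Z*.017-X*.0555
    return np.round(Rm.T@(t-p)/.06,3),round(spin,3),p,s["time"]
def where(robot):
    p,Rm,s=pose(robot);f=p+X*.0555-Z*.017;v=f-HUB;b=v@X;return dict(u=b/.866*1e3,l=v@L*1e3,d=(b*.57735-v[2])*1e3,t=s["time"],F=s["contact_force"])
E
python3 - <<'E'
from h import *
from cell import robot
print(shift(robot,58,-10,-80))
E
```

```text
(array([-9.173, -6.307, -0.514]), np.float64(-0.416), array([0.2022547 , 0.48418239, 0.24322028]), 0.15)
```

Call:
step_arm(motion=[[[0,0,-1],-0.1],[[-0.8,-0.55,-1.5],-0.25],[[-1.6,-1.1,-1.5],-0.416],[[-2.4,-1.65,-1.5],-0.416],[[-3.2,-2.2,-1.5],-0.416],[[-4.0,-2.75,-1.5],-0.416],[[-4.8,-3.3,-1.5],-0.416],[[-5.6,-3.85,-1.5],-0.416],[[-6.4,-4.4,-1.5],-0.416],[[-7.2,-4.95,-1.5],-0.416]], hand=0)

```text
time: 1.4
tool_pos: [0.4872, 0.042, 0.3336]
tool_rot: [3.141, 0.0, -3.122]
contact_force: [1.0, 1.1, 0.4]
opening: 0.0918
grip_force: 0.0
```

Run:
```python
from h import *
from cell import robot
print(shift(robot,58,-10,-90))
```

```text
(array([-1.244, -2.012,  0.82 ]), np.float64(-0.0), array([0.48716088, 0.04204618, 0.3336302 ]), 1.4)
```

Call:
step_arm(motion=[[[-0.5,-0.7,0],0],[[-1.0,-1.4,0],0],[[-1.24,-1.9,0.2],0],[[-1.24,-2.0,0.3],0],[[-1.24,-2.0,0.3],0],[[-1.24,-2.0,0.3],0]])

```text
time: 2.15
tool_pos: [0.563, -0.0735, 0.3164]
tool_rot: [3.141, 0.001, -3.12]
contact_force: [-0.8, -0.4, 0.2]
opening: 0.092
grip_force: 0.0
```

Run:
```python
from h import *
from cell import robot
print(shift(robot,58,-10,-60))
p,Rm,s=pose(robot);c=robot.read_camera("wrist");T=np.eye(4);T[:3,:3]=Rm;T[:3,3]=p;T=T@c["T_tool_cam"]
np.savez("w1.npz",T=T,**c)
im=c["pixels"][:,:,::-1].copy();cv2.imwrite("pics/w1.png",im)
print("hubcap px",proj(c,HUB+.033*N,T),"ptr",proj(c,HUB+.134*UP,T))
```

```text
(array([-0.018, -0.061,  1.034]), np.float64(0.001), array([ 0.56299448, -0.07352366,  0.31643223]), 2.15)
hubcap px [300.10933513 186.45233128] ptr [448.42988478 196.18791215]
```

View pics/w1.png

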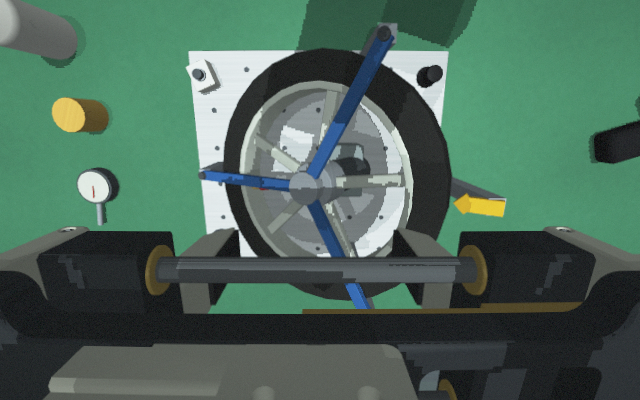

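The wrist view shows the hub cap at about (305,188), the pointer tip at (455,203) and the spoke near 9° running to (405,181). The fingers are at about (215,245) and (425,245). This agrees with the model to within a few mm, so I'll refine the hub.

Run:
```python
from h import *
c=np.load("w1.npz");T=c["T"]
q=plane(*ray(c,(304,188),T),HUB+.033*N,Z)-(HUB+.033*N);print("cap off x,y mm",q*1e3)
q=plane(*ray(c,(455,204),T),HUB+.134*UP+.008*N,N)-HUB;print("ptr",q@UP*1e3,q@L*1e3)
t=tri(ray(c,(304,188),T),ray(np.load("side0.npz"),(281/3.7+260,207/3.7+160)));print("cap tri",t,HUB+.033*N)
for p in((403,181),(375,181)):
    q=plane(*ray(c,p,T),HUB+.005*N,N)-HUB;print(q@UP*1e3,q@L*1e3)
```

```text
cap off x,y mm [1.51113973 3.92990198 0.        ]
ptr 140.44354814743173 -4.241980893934764
cap tri [ 0.5572414  -0.08491375  0.17342687] [ 0.55443115 -0.08859668  0.17697884]
94.678985328049 10.42240297697225
68.11239141201364 7.687716791834749
```

```bash
sed -i 's/^HUB=np.array(.*\]);YAW/HUB=np.array([.5556,-.0701,.1475]);YAW/' h.py
python3 - <<'E'
from h import *
from cell import robot
print(where(robot));print(shift(robot,55,-14,15))
E
```

```text
{'u': np.float64(59.97400228659906), 'l': np.float64(-7.417512810466999), 'd': np.float64(-122.05482328069495), 't': 2.2, 'F': array([0.39394002, 0.46302858, 0.36137466])}
(array([-0.107, -0.072,  2.326]), np.float64(0.001), array([ 0.56308752, -0.07351293,  0.31654093]), 2.2)
```

Call:
step_arm(motion=[[[-0.11,-0.07,0.3],0],[[-0.11,-0.07,0.8],0],[[-0.11,-0.07,1.2],0],[[-0.11,-0.07,1.5],0],[[-0.11,-0.07,1.75],0],[[-0.11,-0.07,1.95],0],[[-0.11,-0.07,2.15],0],[[-0.11,-0.07,2.33],0],[[-0.11,-0.07,2.33],0]])

```text
time: 3.32
tool_pos: [0.5703, -0.0787, 0.1754]
tool_rot: [3.141, 0.001, -3.121]
contact_force: [2.4, 0.6, -0.5]
opening: 0.092
grip_force: 0.8
```

Run:
```python
from h import *
from cell import robot
print(where(robot))
c=robot.read_camera("side");im=c["pixels"][150:290,250:440,::-1];cv2.imwrite("pics/s2.png",cv2.resize(im,None,fx=4,fy=4,interpolation=2))
```

```text
{'u': np.float64(53.78952382966683), 'l': np.float64(-14.570450618977297), 'd': np.float64(16.032050520336664), 't': 3.325, 'F': array([ 2.3535928 ,  0.63786842, -0.5181019 ])}
```

View pics/s2.png

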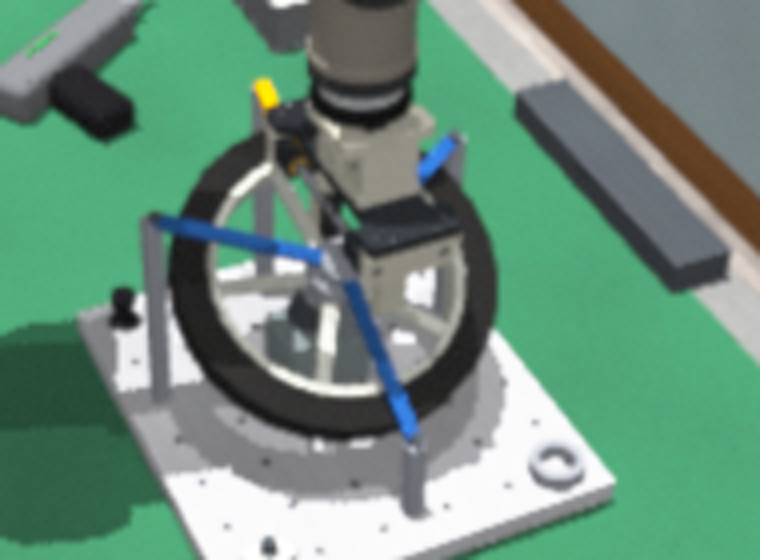

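The finger is inside the 12 o'clock sector, between spoke and hub, and the body clears everything. Now the first stroke.

Call:
step_arm(motion=[[[0.1,0.02,-0.01],0],[[0.2,0.04,-0.02],0],[[0.3,0.043,-0.025],0],[[0.4,0.043,-0.025],0],[[0.5,0.043,-0.025],0],[[0.6,0.03,-0.015],0],[[0.7,0.014,-0.008],0],[[0.8,-0.015,0.01],0],[[0.9,-0.043,0.025],0],[[1.0,-0.08,0.045],0]])

```text
time: 4.62
tool_pos: [0.5096, -0.0848, 0.1731]
tool_rot: [3.141, -0.0, -3.121]
contact_force: [2.0, 1.5, -0.5]
opening: 0.0915
grip_force: 1.1
```

```bash
cat >> h.py <<'E'
def spokes(robot,name="top"):
    """wheel angle from top view: white pixels in the spoke ring, folded by 72 deg"""
    c=robot.read_camera(name);g=c["pixels"].astype(int)
    return c
E
python3 - <<'E'
from h import *
from cell import robot
print(where(robot))
c=robot.read_camera("top");np.savez("top2.npz",**c);s=robot.read_camera("side")
a=cv2.resize(c["pixels"][165:275,285:410,::-1],(390,343),interpolation=2);b=cv2.resize(s["pixels"][165:275,275:400,::-1],(390,343),interpolation=2)
cv2.imwrite("pics/b3.png",np.hstack([a,b]))
E
```

```text
{'u': np.float64(48.23464349189324), 'l': np.float64(46.31846538699201), 'd': np.float64(15.551610809165245), 't': 4.625, 'F': array([ 2.01666676,  1.51053098, -0.47538765])}
```

View pics/b3.png

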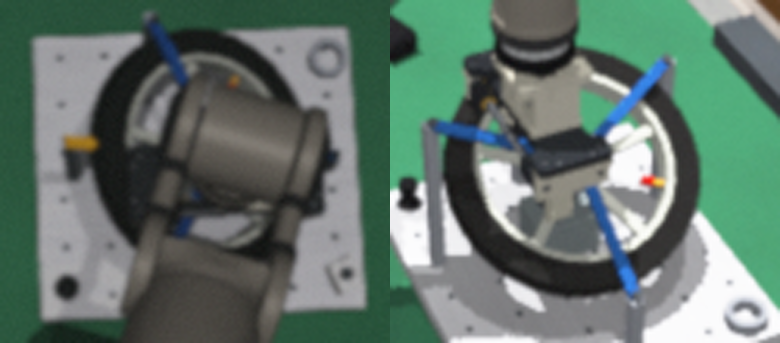

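The stroke worked: the red cap is now on the right, around side pixel (359,223).

```bash
cat >> h.py <<'E'
def theta(robot,name="side",T=None):
    c=robot.read_camera(name);h=cv2.cvtColor(c["pixels"],cv2.COLOR_RGB2HSV)
    m=(((h[...,0]<6)|(h[...,0]>174))&(h[...,1]>170)&(h[...,2]>90)).astype(np.uint8)
    n,lab,st,ce=cv2.connectedComponentsWithStats(m);out=[]
    for i in range(1,n):
        q=plane(*ray(c,ce[i],T),HUB,N)-HUB;r=np.hypot(q@UP,q@L)
        if r<.11: out.append((np.round(ce[i],1),int(st[i,4]),round(r*1e3,1),round(np.degrees(np.arctan2(q@L,q@UP)),1)))
    return out
E
python3 - <<'E'
from h import *
from cell import robot
print(theta(robot),theta(robot,"top"))
E
```

```text
[(array([357. , 222.5]), 6, np.float64(77.1), np.float64(-113.8))] []
```

Call:
step_arm(motion=[[[-0.05,0,0],0],[[-0.1,0,-0.1],0],[[-0.1,0,-0.3],0],[[-0.1,0,-0.6],0],[[-0.1,0,-0.7],0],[[-0.3,0,-0.7],0],[[-0.3,0,-0.7],0]])

```text
time: 5.7
tool_pos: [0.5288, -0.0843, 0.2147]
tool_rot: [3.141, -0.0, -3.121]
contact_force: [-0.1, -0.4, -0.4]
opening: 0.0919
grip_force: 0.0
```

Run:
```python
from h import *
from cell import robot
print(theta(robot),where(robot))
```

```text
[(array([357.5, 222.5]), 4, np.float64(78.8), np.float64(-113.6))] {'u': np.float64(48.417948020640516), 'l': np.float64(27.6597923684573), 'd': np.float64(-25.735825512950882), 't': 5.75, 'F': array([-0.40588856,  0.19124853, -0.46668911])}
```

Call:
step_arm(motion=[[[-0.3,0.08,-0.05],0],[[-0.6,0.08,-0.05],0],[[-0.9,0.08,-0.05],0],[[-0.9,0.08,-0.05],0],[[-0.9,0.08,0.15],0],[[-0.9,0.08,0.3],0],[[-0.9,0.08,0.45],0],[[-0.9,0.08,0.55],0],[[-0.9,0.08,0.64],0],[[-0.9,0.08,0.64],0]])

```text
time: 7.0
tool_pos: [0.5817, -0.0784, 0.1763]
tool_rot: [3.141, -0.001, -3.121]
contact_force: [2.2, -0.2, -1.0]
opening: 0.0921
grip_force: 0.7
```

Run:
```python
from h import *
from cell import robot
print(theta(robot),where(robot))
```

```text
[(array([357.2, 222.2]), 4, np.float64(77.9), np.float64(-113.1))] {'u': np.float64(53.89359044513805), 'l': np.float64(-25.981741333995704), 'd': np.float64(14.964614264753429), 't': 7.05, 'F': array([ 1.11852929,  0.23647971, -0.73317   ])}
```

Call:
step_arm(motion=[[[0.13,0.03,-0.02],0],[[0.26,0.04,-0.025],0],[[0.39,0.045,-0.025],0],[[0.52,0.045,-0.025],0],[[0.65,0.045,-0.025],0],[[0.78,0.03,-0.015],0],[[0.9,0.01,-0.005],0],[[1.0,-0.02,0.01],0],[[1.1,-0.05,0.03],0],[[1.19,-0.08,0.045],0]])

```text
time: 8.3
tool_pos: [0.5102, -0.0848, 0.1739]
tool_rot: [3.141, -0.0, -3.121]
contact_force: [2.0, 1.5, -0.1]
opening: 0.0918
grip_force: 1.1
```

Run:
```python
from h import *
from cell import robot
print(theta(robot),theta(robot,"top"),where(robot))
```

```text
[(array([342.7, 199. ]), 7, np.float64(80.3), np.float64(-44.6))] [(array([334.7, 195.7]), 3, np.float64(76.7), np.float64(-46.2))] {'u': np.float64(48.063711052920276), 'l': np.float64(46.2546243762516), 'd': np.float64(14.68204440058266), 't': 8.4, 'F': array([ 0.51735155,  0.42181945, -1.34628456])}
```

Call:
step_arm(motion=[[[-0.05,0,0],0],[[-0.1,0,-0.1],0],[[-0.1,0,-0.3],0],[[-0.1,0,-0.6],0],[[-0.1,0,-0.7],0],[[-0.4,0,-0.7],0],[[-0.4,0,-0.7],0]])

```text
time: 9.28
tool_pos: [0.5351, -0.0842, 0.2161]
tool_rot: [-3.142, 0.0, -3.121]
contact_force: [0.2, -0.2, 0.7]
opening: 0.0915
grip_force: 0.0
```

Run:
```python
from h import *
from cell import robot
p,Rm,s=pose(robot);T=np.eye(4);T[:3,:3]=Rm;T[:3,3]=p
c=robot.read_camera("wrist");T=T@c["T_tool_cam"]
print("side",theta(robot),"top",theta(robot,"top"),"wrist",theta(robot,"wrist",T),where(robot))
cv2.imwrite("pics/w4.png",c["pixels"][:,:,::-1])
```

```text
side [] top [(array([335. , 195.5]), 4, np.float64(76.2), np.float64(-47.2))] wrist [] {'u': np.float64(48.38274137078044), 'l': np.float64(21.80756747552184), 'd': np.float64(-27.189520892239575), 't': 9.475, 'F': array([-0.66399108, -0.30875081, -0.08504881])}
```

View pics/w4.png

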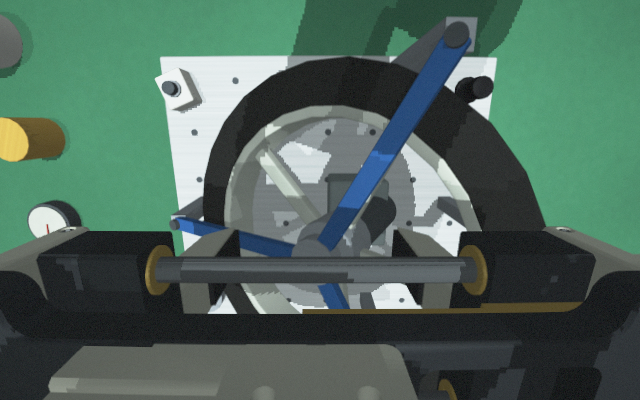

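The wrist view shows the open spoke gap, with the valve hidden behind the bar. The other views put the valve at about -45°, so the next spoke is near -9°. Now I step the finger back behind that spoke.

Call:
step_arm(motion=[[[-0.27,-0.035,0.02],0],[[-0.54,-0.035,0.02],0],[[-0.81,-0.035,0.02],0],[[-0.81,-0.035,0.02],0],[[-0.81,-0.035,0.2],0],[[-0.81,-0.035,0.35],0],[[-0.81,-0.035,0.5],0],[[-0.81,-0.035,0.61],0],[[-0.81,-0.035,0.71],0],[[-0.81,-0.035,0.71],0]])

```text
time: 10.72
tool_pos: [0.5831, -0.0853, 0.173]
tool_rot: [3.141, -0.001, -3.121]
contact_force: [-0.2, 0.4, 0.2]
opening: 0.0918
grip_force: 0.0
```

Run:
```python
from h import *
from cell import robot
print(theta(robot),theta(robot,"top"),where(robot))
```

```text
[] [] {'u': np.float64(45.85829951629701), 'l': np.float64(-27.563377293980693), 'd': np.float64(13.739126803991006), 't': 10.825, 'F': array([-0.08870466,  0.00116952, -0.01747239])}
```

Call:
step_arm(motion=[[[0.07,0.02,-0.01],0],[[0.14,0.04,-0.02],0],[[0.21,0.06,-0.03],0],[[0.28,0.08,-0.04],0],[[0.35,0.087,-0.05],0],[[0.42,0.087,-0.05],0],[[0.48,0.087,-0.05],0],[[0.525,0.087,-0.05],0],[[0.525,0.087,-0.05],0]])

```text
time: 11.95
tool_pos: [0.5511, -0.0806, 0.1764]
tool_rot: [3.141, -0.001, -3.121]
contact_force: [-0.2, 0.7, -0.2]
opening: 0.0918
grip_force: 0.5
```

Run:
```python
from h import *
from cell import robot
print(theta(robot),theta(robot,"top"),where(robot))
c=robot.read_camera("top");s=robot.read_camera("side")
a=cv2.resize(c["pixels"][165:275,285:410,::-1],(390,343),interpolation=2);b=cv2.resize(s["pixels"][165:275,275:400,::-1],(390,343),interpolation=2)
cv2.imwrite("pics/b5.png",np.hstack([a,b]))
```

```text
[] [] {'u': np.float64(52.05460642739738), 'l': np.float64(4.536843975144939), 'd': np.float64(14.144157814698733), 't': 12.05, 'F': array([ 0.25142083, -0.48706364,  0.2310099 ])}
```

View pics/b5.png

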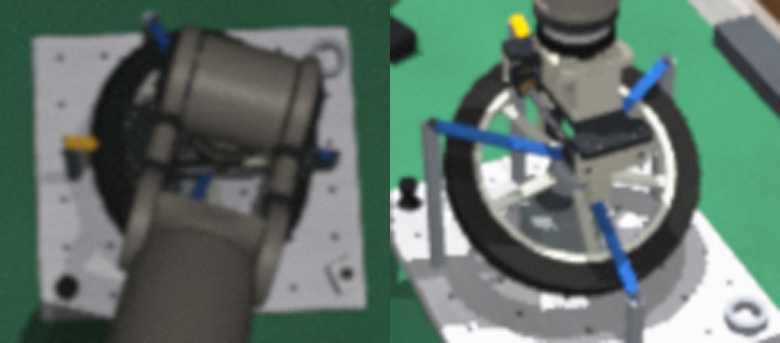

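Call:
step_arm(motion=[[[-0.06,0,0],0],[[-0.12,0,-0.05],0],[[-0.12,0,-0.3],0],[[-0.12,0,-0.8],0],[[-0.15,0,-1.4],0],[[-0.3,0,-2.0],0],[[-0.4,0,-2.4],0],[[-0.4,0,-2.4],0],[[-0.4,0,-2.4],0],[[-0.4,0,-2.4],0]])

```text
time: 13.4
tool_pos: [0.5751, -0.0801, 0.3193]
tool_rot: [3.141, -0.002, -3.121]
contact_force: [0.2, -0.8, 0.0]
opening: 0.0918
grip_force: 0.0
```

Run:
```python
from h import *
from cell import robot
p,Rm,s=pose(robot);T=np.eye(4);T[:3,:3]=Rm;T[:3,3]=p
c=robot.read_camera("wrist");T=T@c["T_tool_cam"];np.savez("w6.npz",T=T,**c)
print("side",theta(robot),"top",theta(robot,"top"),"wrist",theta(robot,"wrist",T),where(robot))
im=c["pixels"][60:330,180:540,::-1];cv2.imwrite("pics/w6.png",cv2.resize(im,None,fx=2,fy=2,interpolation=2))
```

```text
side [(array([327.7, 196.3]), 3, np.float64(80.3), np.float64(-8.6))] top [] wrist [(array([393.9, 189.4]), 109, np.float64(78.9), np.float64(-8.3))] {'u': np.float64(51.919036646709124), 'l': np.float64(-19.71511665369685), 'd': np.float64(-129.52579757593935), 't': 13.6, 'F': array([-0.44606542, -0.03703024,  0.47914917])}
```

View pics/w6.png

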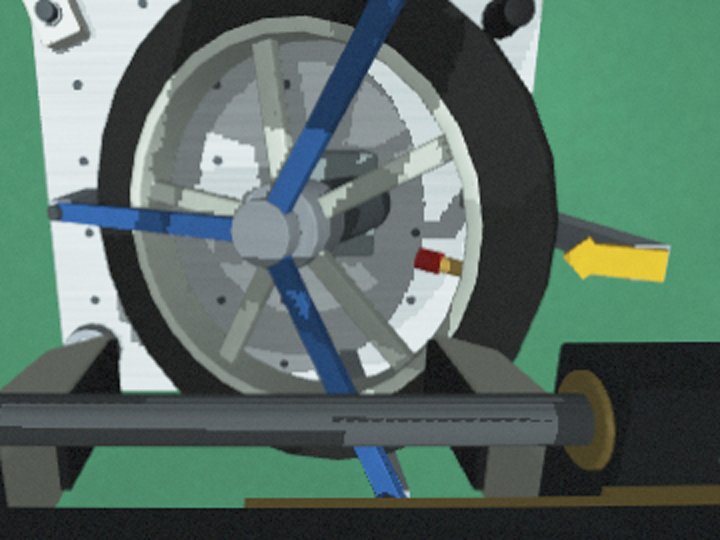

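Wrist crop: the red cap is at about (430,261), the pointer tip at (566,258) and the hub cap face centre at (265,229). I'll work out the angle against the pointer in this same image.

```bash
cat >> h.py <<'E'
def rel(c,T,cap,tip,red):
    A=lambda p,n:(lambda q:np.array([q@UP,q@L])*1e3)(plane(*ray(c,p,T),HUB+n*N,N)-HUB)
    h=A(cap,.033);r=A(red,.002)
    for n in(.005,.013):
        t=A(tip,n);a=np.degrees(np.arctan2(*(t-h)[::-1]));b=np.degrees(np.arctan2(*(r-h)[::-1]))
        print("hub",h.round(1),"tip",t.round(1),"red",r.round(1),"dirs",a.round(1),b.round(1),"valve-rel-pointer",(b-a).round(1),"| from HUB",np.degrees(np.arctan2(r[1],r[0])).round(1))
E
python3 - <<'E'
from h import *
c=np.load("w6.npz");rel(c,c["T"],(265/2+180,229/2+60),(566/2+180,258/2+60),(393.9,189.4))
E
```

```text
hub [4.3 1.9] tip [138.9  -3. ] red [ 78.5 -11. ] dirs -2.1 -9.9 valve-rel-pointer -7.7 | from HUB -7.9
hub [4.3 1.9] tip [139.2  -1.4] red [ 78.5 -11. ] dirs -1.4 -9.9 valve-rel-pointer -8.4 | from HUB -7.9
```

Call:
step_arm(motion=[[[0.2,-0.03,0.3],0],[[0.35,-0.03,0.8],0],[[0.35,-0.03,1.3],0],[[0.35,-0.03,1.6],0],[[0.35,-0.03,1.85],0],[[0.35,-0.03,2.05],0],[[0.35,-0.03,2.2],0],[[0.35,-0.03,2.32],0],[[0.35,-0.03,2.41],0],[[0.35,-0.03,2.41],0]])

```text
time: 14.85
tool_pos: [0.5547, -0.0825, 0.1757]
tool_rot: [3.141, -0.0, -3.121]
contact_force: [-0.4, -0.1, 0.5]
opening: 0.0921
grip_force: 0.0
```

Run:
```python
from h import *
from cell import robot
print(where(robot))
```

```text
{'u': np.float64(49.846943698972076), 'l': np.float64(1.157337725337206), 'd': np.float64(13.735525164962944), 't': 14.85, 'F': array([-0.43188635, -0.11741298,  0.53196817])}
```

Call:
step_arm(motion=[[[0.03,0,0],0],[[0.06,0,0],0],[[0.09,0,0],0],[[0.12,0,0],0],[[0.145,0,0],0],[[0.145,0,0],0],[[0.145,0,0],0]])

```text
time: 15.72
tool_pos: [0.5458, -0.0826, 0.1759]
tool_rot: [3.141, -0.001, -3.121]
contact_force: [2.0, 0.2, 0.4]
opening: 0.0909
grip_force: 0.8
```

Call:
step_arm(motion=[[[-0.06,0,0],0],[[-0.12,0,-0.05],0],[[-0.12,0,-0.3],0],[[-0.12,0,-0.8],0],[[-0.2,0,-1.4],0],[[-0.4,0,-2.0],0],[[-0.5,0,-2.4],0],[[-0.5,0,-2.4],0],[[-0.5,0,-2.4],0],[[-0.5,0,-2.4],0]])

```text
time: 16.98
tool_pos: [0.5754, -0.082, 0.3187]
tool_rot: [3.141, -0.002, -3.121]
contact_force: [-0.3, -1.1, 0.5]
opening: 0.092
grip_force: 0.0
```

```bash
cat > m.py <<'E'
from h import *
from cell import robot
import sys
p,Rm,s=pose(robot);T=np.eye(4);T[:3,:3]=Rm;T[:3,3]=p
c=robot.read_camera("wrist");T=T@c["T_tool_cam"];w=theta(robot,"wrist",T);print(w,theta(robot),where(robot))
h=cv2.cvtColor(c["pixels"],cv2.COLOR_RGB2HSV);m=((h[...,0]>20)&(h[...,0]<32)&(h[...,1]>170)&(h[...,2]>120)).astype(np.uint8)
n,lab,st,ce=cv2.connectedComponentsWithStats(m)
i=[k for k in range(1,n) if st[k,4]>300 and np.hypot(*(ce[k]-proj(c,HUB+.155*UP+.01*N,T)))<30][0]
ys,xs=np.where(lab==i);k=xs<=xs.min()+1;tip=(xs.min()-.5,ys[k].mean());cap=proj(c,HUB+.033*N+.0043*UP+.0019*L,T)
print("yellow ctr",ce[i],"tip",tip);rel(c,T,cap,tip,w[0][0])
q=plane(*ray(c,ce[i],T),HUB+.013*N,N)-HUB;print("yellow ctr dir",q@UP*1e3,q@L*1e3)
E
python3 m.py
```

```text
[(array([397.5, 179.5]), 122, np.float64(78.9), np.float64(-1.2))] [(array([324.6, 196.8]), 5, np.float64(80.7), np.float64(-1.3))] {'u': np.float64(49.863353681686185), 'l': np.float64(-19.892607901812113), 'd': np.float64(-129.80614029674345), 't': 17.125, 'F': array([-0.42203105, -0.05289137,  0.99151877])}
yellow ctr [490.82963989 189.94875346] tip (np.float64(464.5), np.float64(187.5))
hub [4.3 1.9] tip [138.1  -2. ] red [79.3 -1.2] dirs -1.7 -2.4 valve-rel-pointer -0.7 | from HUB -0.9
hub [4.3 1.9] tip [138.3  -0.4] red [79.3 -1.2] dirs -1.0 -2.4 valve-rel-pointer -1.4 | from HUB -0.9
yellow ctr dir 157.53555022931474 -0.27490420144090394
```

It needs about 1° more. One last gentle nudge: the same path, 1.2 mm further than before.

Call:
step_arm(motion=[[[0.2,0,0.3],0],[[0.36,0,0.8],0],[[0.36,0,1.3],0],[[0.36,0,1.6],0],[[0.36,0,1.85],0],[[0.36,0,2.05],0],[[0.36,0,2.2],0],[[0.36,0,2.32],0],[[0.36,0,2.4],0],[[0.36,0,2.4],0]])

```text
time: 18.38
tool_pos: [0.5544, -0.0825, 0.1757]
tool_rot: [3.141, -0.0, -3.121]
contact_force: [1.3, 1.0, 0.1]
opening: 0.0914
grip_force: 0.0
```

Call:
step_arm(motion=[[[0.04,0,0],0],[[0.08,0,0],0],[[0.11,0,0],0],[[0.135,0,0],0],[[0.15,0,0],0],[[0.16,0,0],0],[[0.16,0,0],0],[[0.16,0,0],0]])

```text
time: 19.38
tool_pos: [0.5451, -0.0827, 0.176]
tool_rot: [3.142, 0.001, -3.121]
contact_force: [2.3, 0.2, 0.3]
opening: 0.0913
grip_force: 1.3
```

Call:
step_arm(motion=[[[-0.06,0,0],0],[[-0.12,0,-0.05],0],[[-0.12,0,-0.3],0],[[-0.12,0,-0.8],0],[[-0.2,0,-1.4],0],[[-0.4,0,-2.0],0],[[-0.52,0,-2.4],0],[[-0.52,0,-2.4],0],[[-0.52,0,-2.4],0],[[-0.52,0,-2.4],0]])

```text
time: 20.62
tool_pos: [0.5753, -0.082, 0.3187]
tool_rot: [3.141, -0.002, -3.121]
contact_force: [0.1, 0.2, -0.1]
opening: 0.0918
grip_force: 0.0
```

```bash
python3 m.py
```

```text
[(array([397.4, 178.7]), 125, np.float64(78.8), np.float64(-0.5))] [(array([324.5, 197. ]), 6, np.float64(80.1), np.float64(-0.9))] {'u': np.float64(49.85377479741816), 'l': np.float64(-19.880911002416074), 'd': np.float64(-129.82282145570684), 't': 20.775, 'F': array([-0.0389894 , -0.70349254, -0.2332891 ])}
yellow ctr [490.81855956 189.94875346] tip (np.float64(464.5), np.float64(187.5))
hub [4.3 1.9] tip [138.1  -1.9] red [79.2 -0.4] dirs -1.6 -1.7 valve-rel-pointer -0.1 | from HUB -0.3
hub [4.3 1.9] tip [138.3  -0.3] red [79.2 -0.4] dirs -1.0 -1.7 valve-rel-pointer -0.8 | from HUB -0.3
yellow ctr dir 157.5348470237019 -0.2040371514262227
```

```bash
python3 -c "
from cell import robot
print(robot.hand_in())"
```

```text
the job is handed in; nothing more can be done
None
```

I turned the wheel by its spokes until the red-capped valve stem stood at the top, within about 1° of the yellow pointer by my measurements, and handed the job in at about 21 s with the arm lifted clear.

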